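# Snap a one-hole strap onto a conduit run and slide it up to the box adaptor

## Robot

A 6-joint arm with a two-finger parallel gripper is mounted at the origin on the work surface. World frame = base frame: x ahead of the robot, y to its left, z up, the work surface at z = 0. Lengths are in m, angles in degrees, forces in N, time in s.
With the tool pointing down it reaches from about 0.4 to 0.825 m from the base axis. Payload 7 kg.
Tool frame: the origin (TCP) lies midway between the tips of the shut fingers; the grasp point (between the pads) lies 19 mm behind it; z points along the fingers, y is the line along which they close (so a half turn about z gives the same grasp; the last joint's range is limited). The gripper opens to 88 mm and grips with 3 to 60 N. Pads are 19 mm wide; open, the fingers measure 130 mm over their backs; the gripper's body (78 mm by 193 mm) begins 47 mm behind the grasp point.
Start: joints at [92.825, 20.546, 0.682, 0, -70.136, -16.507], TCP at [0.16, 0.656, 0.227] pointing down, gripper open.
Joint ranges: [-176.03, 176.03], [-82.01, 121.73], [-58.28, 71.71], [-173.87, 95.51], [-174.79, -0.11], [-173.66, 173.66]. Speed limits (degrees/s): [136.94, 136.94, 172.46, 180, 180, 180].

## Interface

Orientations are given as [roll, pitch, yaw] about the fixed x, y, z axes, in that order (R = Rz(yaw) Ry(pitch) Rx(roll)).
In Python, from plant import * gives the robot as it stands.
- The arm moves only by the tool move_arm, never from a script. Its argument "commands" is a list of rows, each a list of 7 numbers: the shift along the world's x, y, z in mm, then the turn, a rotation vector about the world's x, y, z in degrees, then the opening in per cent of the stroke, from 0 (shut) to 100 (fully open). In form: [[x, y, z, rx, ry, rz, fingers], ...]. A call has 1 to 20 rows; each row shifts and turns the commanded pose from where the row before left it; what a row does not reach is not made up. A row lasts 1/10 s, in which the tool goes at most 50 mm and 8.59 degrees, less where a joint would pass 70% of its speed; a pose out of reach is approached as far as the arm can. A call with a gripper value outside its range is refused whole. The fingers move at their own pace and stop on an object; "squeeze" is the grip in N (left out, the last holds). Time passes only in rows, so rows that do not move let the fingers close. It gives the time, the measured TCP pose, the force and the opening at its end, in the units of the state.
- get_state(): the state, without advancing time (a new reading comes with each control period).
- capture(name): name is "scene" or "top" or "wrist"; returns a dict with "frame" (420x560x3 uint8, blue, green, red), "camera_matrix" (3x3 intrinsics, pixels), "world_to_cam" (4x4, takes a point from world to camera coordinates); the wrist camera has in their place "tool_from_camera" (4x4, takes a point from camera to tool coordinates, whose origin is the TCP and whose axes are the flange's). Camera axes: x right, y up, looking along -z (the intrinsics and any distortion apply to the point x, -y, -z); pixel columns grow to the right and rows downward; lengths in m; the calibration is good to about 2 mm. The wrist camera is an equidistant fisheye: a pixel r from the principal point sees the ray r / f radians off the axis. A picture is of the moment at which its call begins: read the wrist's pose just before it. There is no depth.
- close_job(): hands the job in, once; it reports no verdict.
The state is a dict: "time_s": time; "joints": joint angles; "qd": joint speeds; "joint_torque": joint torques, N m; "tcp_pos": TCP position; "eef_rot": TCP orientation; "contact_force": force on the tool from outside, world axes, zero at the start; "moment": the same for the moment, N m; "gripper_width": finger opening in m.
Only numpy, scipy, OpenCV 4.12 (cv2) and the standard library are available. Lean on these libraries where they do the work, as an engineer would, in place of code of your own. Each camera call takes 0.05 s, during which the arm holds its last target. There are 200 camera calls.

## Task

Take the loose one-hole strap that fits the grey conduit on the practice board (not the bigger strap, nor the saddle with two ears) and press it straight down over the middle of the bare stretch of conduit until both arms snap round it and it sits fully home, with its screw ear on the breaker side. Then slide it along the conduit towards the junction box until you feel it butt firmly against the adaptor's end face, and leave it there. The plastic cracks if forced: never push the strap against the adaptor with more than 15 N, press it on with no more than 30 N, and leave the other things on the bench where they are.

Things in the scene. Friction and masses are not known exactly. Their poses are not given: they have to be found in the camera images.
- strap: the right strap: grey plastic one-hole snap strap for 32 mm conduit, standing on the bench, mouth down, as it will sit on the conduit. Origin: on its underside below the middle of its bore; y along the bore, -x to its screw ear, z up. 50 mm tall, x -47 (ear tip) to +23 mm. Two sprung arms, 20 mm wide in y, hang from the crown: do not hold it across them, they must spread. 36 g
- strap_crown (a point): middle of the top of the solid crown block, the place to hold it: 50 mm above the strap's origin. The block is 26 mm along the strap's y (3 mm longer than the arms at each end), 24 mm in x, 12 mm tall. Its flat underside rests on top of the conduit when home, so whatever holds it must stay above that
- strap_bore (a point): middle of the strap's bore, 22 mm above its origin; on the conduit's axis when home. Axes as strap. The mouth below is 38 mm wide at the bottom and narrows to a 24 mm throat, 9 mm below this point
- ear_hole (a point): the screw hole in the strap's ear: x = -36 mm, z = 3 mm in the strap's frame. The ear is 3 mm thick, 20 mm wide
- strap_ear_arm (a joint): outward spread of the arm with the ear, rad: 0 free, about 0.14 passing over the conduit, 0.02 to 0.07 when home. Pushing the strap on takes some 10 to 16 N at the most; then the arms spring in, the force falls away, and it rises steeply as the crown lands on the conduit. Once on, it slides along with some 4 to 10 N and stays where it is left
- strap_lip_arm (a joint): the same for the other arm
- conduit: grey plastic conduit fixed on the practice board, outside diameter 32 mm. Origin on its axis, 41 mm above the bench (top of the conduit at 57 mm, underside 7 mm clear of the board); y along the conduit away from the junction box, x and z as the board. Bare from the adaptor to y = 123 mm, where a strap is already fixed. The breaker stands on its -x side
- box: junction box on the board, 104 x 104 mm, top 77 mm above the bench; origin at the centre of its underside, axes as the board. From its +y side comes the round adaptor that takes the conduit: 45 mm diameter, 6 mm proud of the conduit all round, flat end face. It is screwed in to a varying depth: its end face lies somewhere 58 to 98 mm from this origin along y; no exact pose of it is given
- board: wooden practice board lying fixed on the bench, 240 mm in its x, 380 mm in its y, 18 mm thick; origin at the centre of its underside; at yaw 0 its axes are the world's. The conduit's origin is at x = 50, y = 0 mm, the box's at x = 50, y = -138 mm of the board. A breaker on a rail: x -114 to -30, y 36 to 81 mm, top 95 mm above the bench
- big_strap: a bigger grey one-hole strap, for 50 mm conduit: 26 mm wide, 61 mm tall, 80 mm from heel to ear tip; looks like the right one but larger. Leave alone
- two_hole_saddle: a grey saddle with a screw ear on both sides, 24 mm wide, 43 mm tall, 83 mm over both ears. Leave alone
- screwdriver: a 200 mm screwdriver lying on the bench. Leave alone
- coupling: a short grey tube standing upright, 40 mm outside diameter, 55 mm tall. Leave alone
- tape: a roll of black tape lying flat, 68 mm diameter, 18 mm tall. Leave alone
- clamp_meter: a black clamp meter with orange jaws lying flat, about 195 mm long, 70 mm wide, 32 mm thick. Leave alone
- cement_tin: a round tin, 64 mm diameter, 85 mm tall. Leave alone

How it is judged:
By the outcome, as a careful person would: the job done as asked, in the order asked, and still so for the second after the job is handed in, with the robot touching nothing.
It also fails if it takes over 64 s, if anything falls off the work surface, if the arm or the gripper's body presses on something with over 40 N, if the wrist force passes 120 N, or if a joint passes its speed limit or range.

## Working session

There is one attempt and no reset: what is moved stays moved. The work goes in short steps, Python scripts to look and compute and a tool call to move; the robot and the scene stay as the last step left them, time stands still between calls to the robot, and variables do not carry over. Pictures are saved under pics/ and viewed, on a budget of 10 in all, crops included, one or two more only if the job needs it, and the job is handed in when it is done.

Besides the shell and the picture viewer there is one more tool, called after "Emit:" as name(argument=value, ...) on one line, values as JSON. move_arm: Moves the arm, as the interface text tells. Its arguments: {"type":"object","properties":{"commands":{"type":"array"},"squeeze":{"type":"number"}},"required":["commands"]}

```bash
mkdir -p pics; ls; python3 - <<'E'
from plant import *
import cv2,numpy as np
for n in("scene","top"):
    c=capture(n); cv2.imwrite(f"pics/{n}0.png",c["frame"]); print(n,c["camera_matrix"],np.round(c["world_to_cam"],4), [k for k in c])
s=get_state(); print(s)
E
```

```text
pics
scene [[423.64822212   0.         278.74046253]
 [  0.         423.64822212 213.56466167]
 [  0.           0.           1.        ]] [[-0.7403  0.6721  0.0137  0.393 ]
 [-0.5564 -0.6241  0.5486  0.1789]
 [ 0.3773  0.3985  0.836  -1.3998]
 [ 0.      0.      0.      1.    ]] ['frame', 'camera_matrix', 'world_to_cam']
top [[440.3540797    0.         277.94359444]
 [  0.         440.3540797  206.27940543]
 [  0.           0.           1.        ]] [[ 0.0255 -0.9996  0.0083 -0.0783]
 [ 0.9857  0.0266  0.1664 -0.4956]
 [-0.1666  0.0039  0.986  -1.0888]
 [ 0.      0.      0.      1.    ]] ['frame', 'camera_matrix', 'world_to_cam']
{'time_s': 0.1, 'joints': array([ 9.28252625e+01,  2.05862180e+01,  6.38494529e-01, -1.76494442e-02,
       -7.01369824e+01, -1.65058554e+01]), 'qd': array([ 0.06683737, -0.08801058,  0.11699136,  0.0902971 ,  0.11552375,
        0.06151749]), 'joint_torque': array([-1.60084932e-03, -5.84162664e+01,  2.93750632e+01,  7.01546788e+00,
        1.00995332e-02, -4.62862806e-05]), 'tcp_pos': array([0.15957958, 0.65540176, 0.22572521]), 'eef_rot': array([ 1.79914070e+02, -8.15944699e-03, -1.36865959e+01]), 'contact_force': array([-0.03186831, -0.381829  , -0.37213091]), 'moment': array([-0.01080082, -0.0193483 , -0.01244033]), 'gripper_width': 0.0876315236473342}
```

View pics/scene0.png

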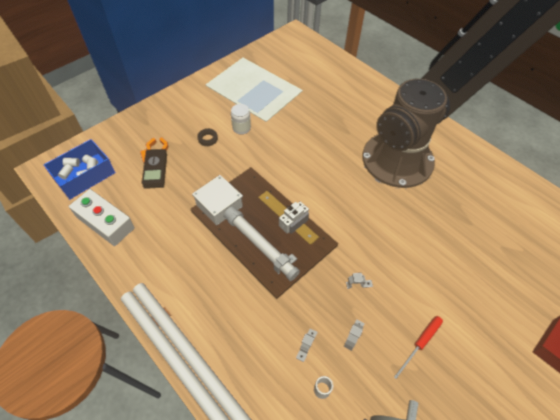

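View pics/top0.png

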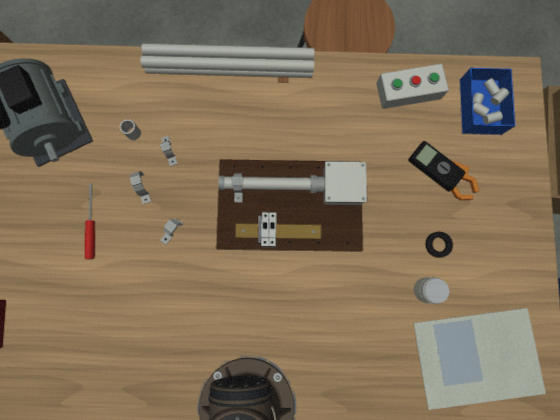

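The scene view shows the board: box at (218,198), fixed strap at (288,268), breaker at (293,217). There are three small grey straps at (307,345), (355,335) and (359,281), which the top view puts at (168,150), (140,187) and (171,230). Next I'll zoom on those.

```bash
cat > h.py <<'E'
from plant import *
import cv2,numpy as np
from scipy.spatial.transform import Rotation as R
def ray(c,px,s=None):
    K=c["camera_matrix"]; u,v=px
    d=np.array([(u-K[0,2])/K[0,0],(v-K[1,2])/K[1,1]])
    if "world_to_cam" in c:
        T=np.linalg.inv(c["world_to_cam"]); dc=np.array([d[0],-d[1],-1])
    else:
        t=np.hypot(*d); q=d/t*np.sin(t) if t>1e-9 else d
        dc=np.array([q[0],-q[1],-np.cos(t)])
        W=np.eye(4);W[:3,:3]=R.from_euler("xyz",s["eef_rot"],degrees=True).as_matrix();W[:3,3]=s["tcp_pos"]
        T=W@c["tool_from_camera"]
    return T[:3,3],T[:3,:3]@dc
def onz(c,px,z,s=None):
    o,d=ray(c,px,s); return o+d*(z-o[2])/d[2]
def proj(c,P,s=None):
    K=c["camera_matrix"]
    if "world_to_cam" in c: T=c["world_to_cam"]
    else:
        W=np.eye(4);W[:3,:3]=R.from_euler("xyz",s["eef_rot"],degrees=True).as_matrix();W[:3,3]=s["tcp_pos"]
        T=np.linalg.inv(W@c["tool_from_camera"])
    p=T[:3,:3]@np.asarray(P)+T[:3,3]; x=np.array([p[0],-p[1]]); z=-p[2]
    if "world_to_cam" in c: q=x/z
    else: r=np.hypot(*x); q=x/r*np.arctan2(r,z)
    return K[0,0]*q+K[:2,2]
E
python3 - <<'E'
from h import *
t=capture("top");f=t["frame"];c=capture("scene");g=c["frame"]
for p in[(168,150),(140,187),(171,230)]: 
    P=onz(t,p,.02); print(p,P.round(3),proj(c,P).round())
for p in[(245,181),(345,183),(218,160),(362,160),(218,250),(362,250)]: print(p,onz(t,p,.057).round(3),onz(t,p,.018).round(3))
s=get_state();w=capture("wrist");print(w["camera_matrix"],w["tool_from_camera"].round(4))
a=cv2.resize(f[125:255,115:215],(400,520)[:2] and (300,390),interpolation=3)
b=cv2.resize(g[260:370,285:385],(300,330),interpolation=3)
wr=cv2.resize(w["frame"],(500,375))
o=np.zeros((600,800,3),np.uint8); o[:390,:300]=cv2.resize(f[125:255,115:215],(300,390),interpolation=3)
o[:330,300:600]=b[:330]; cv2.imwrite("pics/z1.png",o[:390,:600]); cv2.imwrite("pics/w1.png",w["frame"])
E
```

```text
(168, 150) [0.646 0.232 0.02 ] [308. 341.]
(140, 187) [0.543 0.299 0.02 ] [356. 333.]
(171, 230) [0.431 0.21  0.02 ] [359. 281.]
(245, 181) [0.558 0.021 0.057] [0.567 0.023 0.018]
(345, 183) [ 0.56  -0.235  0.057] [ 0.569 -0.241  0.018]
(218, 160) [0.612 0.092 0.057] [0.622 0.098 0.018]
(362, 160) [ 0.622 -0.279  0.057] [ 0.633 -0.287  0.018]
(218, 250) [0.381 0.081 0.057] [0.383 0.086 0.018]
(362, 250) [ 0.39  -0.278  0.057] [ 0.393 -0.285  0.018]
[[325.1922621    0.         274.2832326 ]
 [  0.         325.1922621  211.69594108]
 [  0.           0.           1.        ]] [[-4.000e-04  9.639e-01  2.664e-01  7.100e-02]
 [ 1.000e+00  7.000e-04 -9.000e-04  3.000e-04]
 [-1.100e-03  2.664e-01 -9.639e-01 -1.574e-01]
 [ 0.000e+00  0.000e+00  0.000e+00  1.000e+00]]
```

View pics/z1.png

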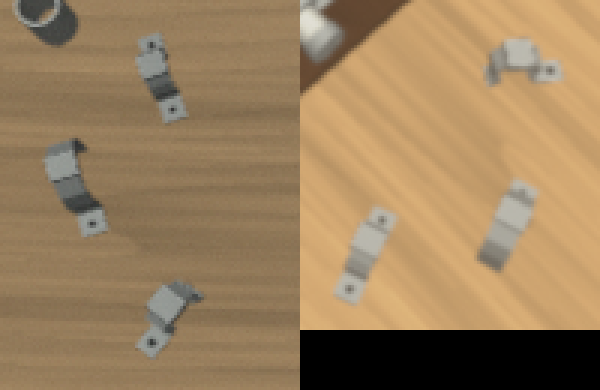

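View pics/w1.png

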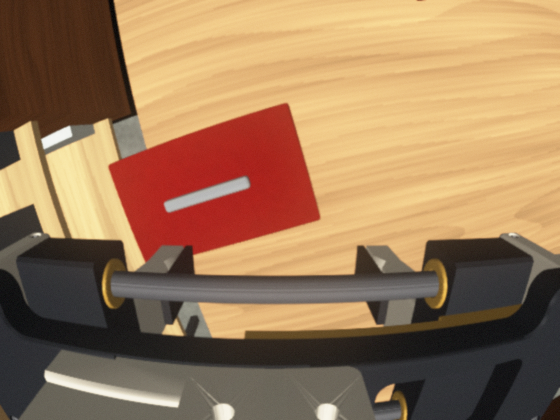

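Telling them apart: (168,150) has two ears, (140,187) is the larger one-hole strap, and (171,230) is the smaller one-hole strap, so that's my target. I'll work out numbers for its size and pose, and for the board.

```bash
python3 - <<'E'
from h import *
t=capture("top");s=get_state();w=capture("wrist")
for n,cp,hp,h in[("big",(115+62/3,125+163/3),(115+93/3,125+223/3),.061),("tgt",(115+168/3,125+304/3),(115+151/3,125+343/3),.05)]:
    C=onz(t,cp,h);H=onz(t,hp,.006);d=C-H;print(n,C.round(4),H.round(4),"dist",np.hypot(*d[:2]).round(4),"yaw",np.degrees(np.arctan2(d[1],d[0])).round(1))
print("tcp px",proj(w,s["tcp_pos"],s), "tgt below", )
# board mask
f=t["frame"].astype(int); m=((f.sum(2)<150)).astype(np.uint8)*255
m=cv2.morphologyEx(m,cv2.MORPH_CLOSE,np.ones((25,25)))
for c in cv2.findContours(m,0,2)[0]:
    if cv2.contourArea(c)>6000:
        r=cv2.minAreaRect(c); 
        if 200<r[0][0]<380 and 150<r[0][1]<260:
            b=cv2.boxPoints(r);Q=[onz(t,p,.018) for p in b];print(b.round(1).tolist(),np.round(Q,4).tolist(),np.mean(Q,0))
E
```

```text
big [0.554  0.2982 0.061 ] [0.5128 0.2847 0.006 ] dist 0.0434 yaw 18.2
tgt [0.4375 0.2033 0.05  ] [0.4081 0.2263 0.006 ] dist 0.0373 yaw -38.0
tcp px [273.54165717 261.90508561] tgt below
[[216.6999969482422, 248.1999969482422], [218.10000610351562, 159.3000030517578], [362.3999938964844, 161.60000610351562], [361.0, 250.39999389648438]] [[0.3878, 0.0896, 0.018], [0.6241, 0.0974, 0.018], [0.6286, -0.2879, 0.018], [0.3917, -0.2828, 0.018]] [ 0.50806725 -0.09591651  0.018     ]
```

Emit:
move_arm(commands=[[10,-18,0,0,0,-2,100],[20,-36,0,0,0,-2,100],[20,-36,0,0,0,-2,100],[20,-36,0,0,0,-2,100],[20,-36,-5,0,0,-2,100],[20,-36,-5,0,0,-2,100],[20,-36,-5,0,0,-2,100],[20,-36,-5,0,0,-2,100],[20,-36,-5,0,0,-2,100],[20,-36,-3,0,0,-2,100],[20,-36,0,0,0,-2,100],[20,-36,0,0,0,-2,100],[0,0,0,0,0,0,100],[0,0,0,0,0,0,100],[0,0,0,0,0,0,100]])

```text
time_s: 1.85
tcp_pos: [0.3896, 0.2423, 0.1987]
eef_rot: [-180.0, 0.0, -37.7]
contact_force: [0.4, 0.6, 0.2]
gripper_width: 0.0873
```

```bash
python3 - <<'E'
from h import *
s=get_state();w=capture("wrist");print({k:s[k].round(4) if hasattr(s[k],'round') else s[k] for k in("tcp_pos","eef_rot","time_s","contact_force")})
p=proj(w,[.4375,.2033,.05],s);print(p)
np.savez("w2",f=w["frame"],pos=s["tcp_pos"],rot=s["eef_rot"])
x,y=(p-[100,80]).clip(0).astype(int);print(x,y)
cv2.imwrite("pics/w2.png",cv2.resize(w["frame"][y:y+150,x:x+200],None,fx=4,fy=4,interpolation=2))
E
```

```text
{'tcp_pos': array([0.3896, 0.2423, 0.1987]), 'eef_rot': array([-1.799719e+02,  4.800000e-03, -3.766160e+01]), 'time_s': 1.85, 'contact_force': array([0.3653, 0.6459, 0.1521])}
[275.26674109 134.17718811]
175 54
```

View pics/w2.png

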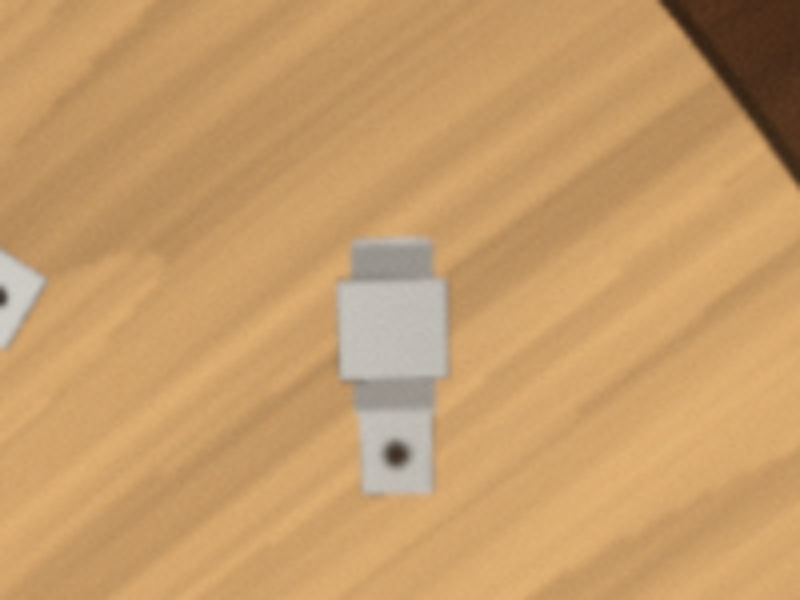

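The crown corners in the crop are (338,282), (446,279), (448,378) and (340,381), and the hole is at (396,455). The strap stands upright and is nearly lined up with the tool.

```bash
python3 - <<'E'
from h import *
w=capture("wrist");s=get_state()
g=lambda p:((p[0]+.5)/4-.5+175,(p[1]+.5)/4-.5+54)
Q=np.array([onz(w,g(p),.05,s) for p in[(338,282),(446,279),(448,378),(340,381)]])
C=Q.mean(0);H=onz(w,g((396,455)),.006,s);d=C-H
print(Q.round(4),C.round(4),H.round(4),np.hypot(*d[:2]),"yaw",np.degrees(np.arctan2(d[1],d[0])))
e=Q[0]-Q[1]+Q[3]-Q[2];print("edge yaw (y dir -90)",np.degrees(np.arctan2(e[1],e[0]))-90,[np.linalg.norm(Q[i]-Q[i-1]).round(4) for i in range(4)])
print("tcp shift mm",(C[:2]-s["tcp_pos"][:2])*1e3, s["eef_rot"][2],s["tcp_pos"])
E
```

```text
[[0.454  0.2097 0.05  ]
 [0.4392 0.1894 0.05  ]
 [0.4204 0.2032 0.05  ]
 [0.4353 0.2237 0.05  ]] [0.4372 0.2065 0.05  ] [0.4086 0.2277 0.006 ] 0.03555614817883777 yaw -36.598014063440466
edge yaw (y dir -90) -36.05807621437408 [np.float64(0.0234), np.float64(0.0251), np.float64(0.0233), np.float64(0.0253)]
tcp shift mm [ 47.83243384 -36.13910586] -37.59990158709358 [0.38936281 0.24266505 0.19860373]
```

Emit:
move_arm(commands=[[12,-9,-5,0,0,1.3,100],[12,-9,-15,0,0,0,100],[12,-9,-25,0,0,0,100],[11.8,-9.1,-30,0,0,0,100],[0,0,-30,0,0,0,100],[0,0,-25,0,0,0,80],[0,0,-15,0,0,0,70],[0,0,-8,0,0,0,60],[0,0,-4,0,0,0,50],[0,0,0,0,0,0,45],[0,0,0,0,0,0,40],[0,0,0,0,0,0,38]], squeeze=40)

```text
time_s: 3.15
tcp_pos: [0.4379, 0.2063, 0.0424]
eef_rot: [-179.9, -0.0, -36.4]
contact_force: [0.2, -0.3, 0.4]
gripper_width: 0.0375
```

```bash
python3 - <<'E'
from h import *
s=get_state();w=capture("wrist");print(s["tcp_pos"].round(4),s["eef_rot"].round(2),s["gripper_width"],s["contact_force"].round(1))
cv2.imwrite("pics/w3.png",cv2.resize(w["frame"][130:330,140:400],(780,600),interpolation=2))
E
```

```text
[0.4379 0.2063 0.0424] [-1.7991e+02 -1.0000e-02 -3.6370e+01] 0.03753915535791003 [ 0.2 -0.3  0.4]
```

View pics/w3.png

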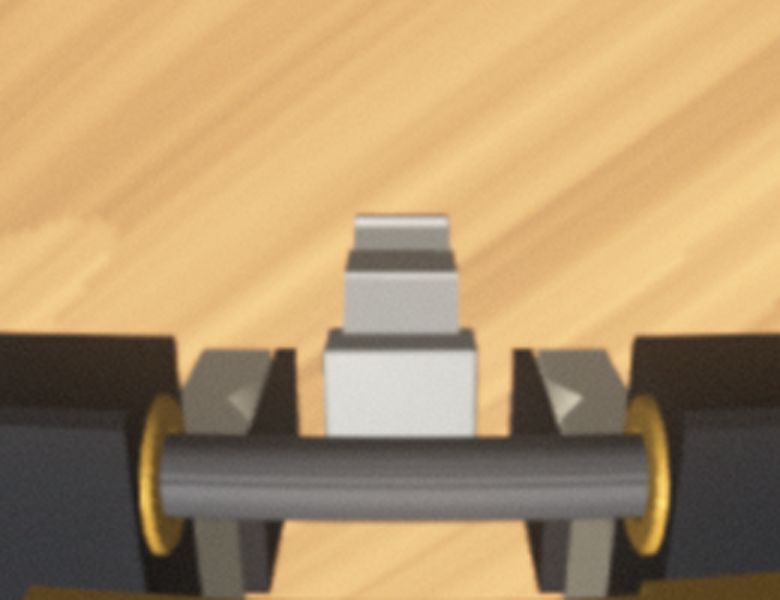

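The crown sits squarely between the pads: its centre is at column 401 and the gap's is at 405. Closing the fingers and lifting.

Emit:
move_arm(commands=[[0,0,-1,0,0,0,30],[0,0,0,0,0,0,25],[0,0,0,0,0,0,20],[0,0,0,0,0,0,20],[0,0,0,0,0,0,20],[0,0,5,0,0,0,20],[0,0,15,0,0,0,20],[0,0,30,0,0,0,20],[0,0,30,0,0,0,20],[0,0,30,0,0,0,20],[0,0,10,0,0,0,20],[0,0,0,0,0,0,20],[0,0,0,0,0,0,20]], squeeze=40)

```text
time_s: 4.5
tcp_pos: [0.4369, 0.2053, 0.1597]
eef_rot: [179.9, 0.0, -36.4]
contact_force: [-0.1, -0.2, -1.3]
gripper_width: 0.0256
```

```bash
python3 - <<'E'
from h import *
s=get_state();print(s["contact_force"],s["gripper_width"])
# conduit in top view: grey bright pixels in column slices of board; edges
t=capture("top");f=t["frame"].astype(int);g=f.sum(2)/3
for u in range(245,312,8):
    col=g[160:205,u-1:u+2].mean(1); d=np.diff(col); 
    def sub(i): 
        y=np.abs(d[i-1:i+2]); return i+((y*[-1,0,1]).sum()/y.sum())
    a=sub(np.argmax(d[:22])+0);b=sub(np.argmin(d)); 
    print(u,round(160.5+a,1),round(160.5+b,1))
cv2.imwrite("pics/t3.png",cv2.resize(t["frame"][150:260,210:375],(800,533),interpolation=2))
E
```

```text
[-0.08004937 -0.186705   -1.2920548 ] 0.02561105206175618
245 176.7 188.3
253 176.7 188.4
261 177.2 188.4
269 177.3 189.0
277 177.3 188.6
285 177.3 189.1
293 177.4 189.1Traceback (most recent call last):
  File "<stdin>", line 9, in <module>
  File "<stdin>", line 8, in sub
ValueError: operands could not be broadcast together with shapes (0,) (3,)
```

Emit:
move_arm(commands=[[4,-14,10,0,0,3.7,20],[7,-30,0,0,0,3.7,20],[7,-30,0,0,0,3.7,20],[7,-34,0,0,0,3.7,20],[7,-34,0,0,0,3.7,20],[7,-34,0,0,0,3.7,20],[7,-34,0,0,0,3.7,20],[7,-30,0,0,0,3.7,20],[6,-20,0,0,0,3.7,20],[4,-10,0,0,0,3.8,20],[0,0,0,0,0,0,20],[0,0,0,0,0,0,20],[0,0,0,0,0,0,20]])

```text
time_s: 5.85
tcp_pos: [0.5, -0.0639, 0.1699]
eef_rot: [180.0, 0.1, 0.7]
contact_force: [0.0, 0.9, 0.6]
gripper_width: 0.0258
```

```bash
python3 - <<'E'
from h import *
s=get_state();print(s["tcp_pos"].round(4),s["eef_rot"].round(2),s["contact_force"],s["gripper_width"])
t=capture("top")
for u,a,b in[(245,176.7,188.3),(269,177.3,189),(293,177.4,189.1)]: print(u,onz(t,(u,(a+b)/2),.041).round(4))
s=get_state();w=capture("wrist")
for P in[(.558,-.0655,.041),(.558,.03,.041)]:print(proj(w,P,s))
cv2.imwrite("pics/w4.png",w["frame"])
E
```

```text
[ 0.5    -0.0639  0.1699] [1.7999e+02 8.0000e-02 6.7000e-01] [0.00759681 0.93879656 0.62329843] 0.025784361069567725
245 [0.5578 0.0216 0.041 ]
269 [ 0.5578 -0.0406  0.041 ]
293 [ 0.5592 -0.1028  0.041 ]
[276.64559158 138.686994  ]
[170.91946717 139.896496  ]
```

View pics/w4.png

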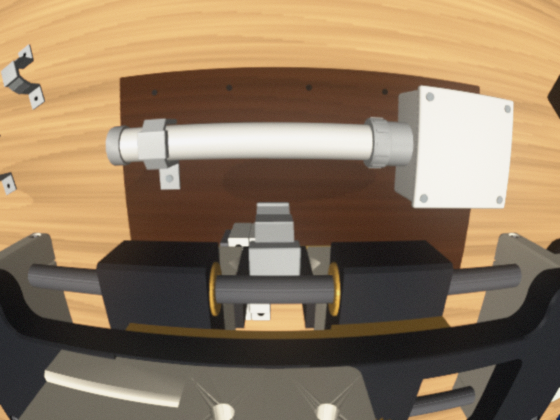

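The wrist view shows bare conduit from column 172, at the fixed strap, to about column 367, at the adaptor's end face, over rows 122–160. The strap is held upright with its ear toward −x. Now I'll fit the axis.

```bash
cat > ax.py <<'E'
from h import *
def axis(w,s,u0,u1,r0,r1):
    f=w["frame"].astype(int); A=[]
    for u in range(u0,u1,6):
        col=f[r0:r1,u-1:u+2,:2].mean((1,2)); t=(col.max()+col[:6].mean())/2  # blue/green: wood dark
        ok=np.where(col>t)[0]; i,j=ok[0],ok[-1]
        a=i-1+(t-col[i-1])/(col[i]-col[i-1]); b=j+(col[j]-t)/(col[j]-col[j+1])
        ds=[];
        for v in(a,b):
            o,d=ray(w,(u,r0+v),s); ds.append(d/np.linalg.norm(d))
        d=ds[0]+ds[1]; A.append(o+d*(.041-o[2])/d[2])
    A=np.array(A); p=np.polyfit(A[:,1],A[:,0],1); r=A[:,0]-np.polyval(p,A[:,1])
    return p,r.std(),A
E
python3 - <<'E'
from ax import *
s=get_state();w=capture("wrist")
p,r,A=axis(w,s,190,355,100,185)
print("x=",p,"rms",r,"yaw",-np.degrees(np.arctan(p[0])),A[[0,-1]].round(4)); print(A[:,0].round(4))
for u in(172,367): print(u,onz(w,(u,128),.05,s).round(4),onz(w,(u,140),.057,s).round(4))
print(onz(w,(367,118),.041,s),onz(w,(172,130),.06,s))
E
```

```text
x= [-0.01053429  0.55648375] rms 4.13303728634053e-05 yaw 0.6035480076268048 [[ 0.5563  0.0121  0.041 ]
 [ 0.5579 -0.1328  0.041 ]]
[0.5563 0.5564 0.5565 0.5565 0.5566 0.5566 0.5567 0.5567 0.5568 0.5569
 0.557  0.557  0.5571 0.5571 0.5572 0.5573 0.5573 0.5573 0.5574 0.5573
 0.5574 0.5575 0.5576 0.5576 0.5577 0.5577 0.5578 0.5579]
172 [0.569  0.0259 0.05  ] [0.5588 0.0239 0.057 ]
367 [ 0.5707 -0.1437  0.05  ] [ 0.5604 -0.1421  0.057 ]
[ 0.57968673 -0.14594503  0.041     ] [0.56740444 0.0227814  0.06      ]
```

Emit:
move_arm(commands=[[10,1,0,0,0,0,20],[18,2,0,0,0,0,20],[18,2,0,0,0,0,20],[11,0,-5,0,0,0,20],[0,0,-15,0,0,0,20],[0,0,-20,0,0,0,20],[0,0,-15,0,0,0,20],[0,0,-8,0,0,0,20],[0,0,0,0,0,0,20],[0,0,0,0,0,0,20],[0,0,0,0,0,0,20]])

```text
time_s: 7.1
tcp_pos: [0.5581, -0.0592, 0.1084]
eef_rot: [-180.0, -0.1, 0.7]
contact_force: [0.1, -0.8, -0.0]
gripper_width: 0.0254
```

```bash
python3 - <<'E'
from h import *
for i in range(3):
    s=get_state();w=capture("wrist");print(s["tcp_pos"].round(4),s["eef_rot"].round(2),s["contact_force"].round(2),s["moment"].round(3))
cv2.imwrite("pics/w5.png",cv2.resize(w["frame"][130:330,140:400],(780,600),interpolation=2))
E
```

```text
[ 0.5581 -0.0592  0.1084] [-1.7999e+02 -8.0000e-02  7.3000e-01] [ 0.12 -0.79 -0.01] [-0.015  0.001  0.013]
[ 0.5581 -0.0592  0.1085] [-1.7999e+02 -9.0000e-02  7.3000e-01] [-0.01 -0.27 -0.53] [-0.021 -0.011  0.003]
[ 0.558  -0.0592  0.1084] [-1.7999e+02 -8.0000e-02  7.2000e-01] [ 0.39  0.02 -0.15] [-0.065 -0.041  0.029]
```

View pics/w5.png

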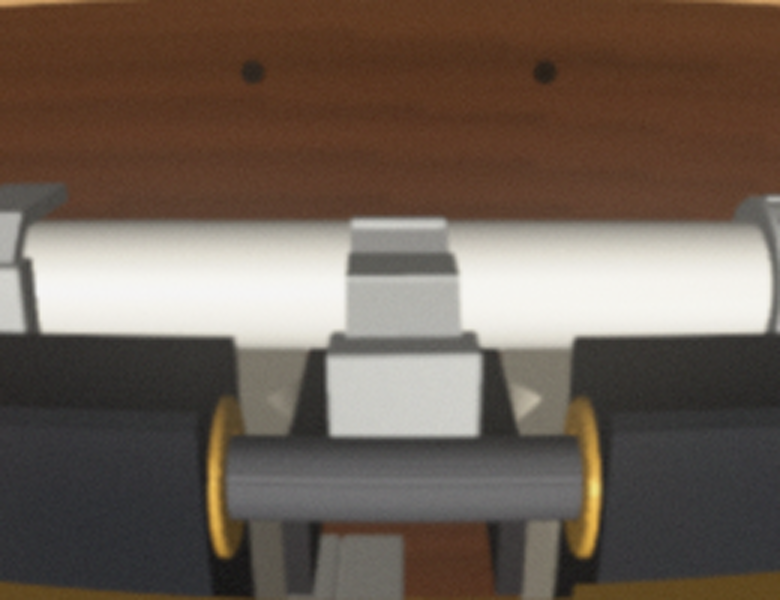

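The strap hangs over the conduit and looks square to it: crown top edge at crop row 350, conduit far edge at row 222. Quick check of the lateral offset.

```bash
python3 - <<'E'
from h import *
s=get_state();w=capture("wrist")
g=lambda p:((p[0]+.5)/3-.5+140,(p[1]+.5)/3-.5+130)
P=onz(w,g((403,349)),.1171,s);print("strap centre x",P[0]-.012,P)
# conduit from far edge and (partly visible) near edge at col 560
f=w["frame"].astype(int)
for u in(160,170,300,320,340,360):
    col=f[190:260,u-1:u+2,0].mean(1);d=np.diff(col);i=np.argmax(d[:25])
    y=d[i-1:i+2];v=190.5+i+(y*[-1,0,1]).sum()/y.sum()
    o,d=ray(w,(u,v),s);
    # tangent to r=16 circle about (xc,.041): plane in x-z
    n=np.array([-d[2],d[0]]);n/=np.hypot(*n)   # normal in xz
    dist=lambda xc:(xc-o[0])*n[0]+(.041-o[2])*n[1]
    xs=[o[0]+((sg*.016)-(.041-o[2])*n[1])/n[0] for sg in(1,-1)];print(u,v.round(1),np.round(xs,4))
E
```

```text
strap centre x 0.5583072504143031 [ 0.57030725 -0.05912722  0.1171    ]
160 203.4 [0.5886 0.5556]
170 203.4 [0.5887 0.5557]
300 203.4 [0.5896 0.5567]
320 203.5 [0.5898 0.5568]
340 203.5 [0.59  0.557]
360 203.5 [0.5902 0.5573]
```

Emit:
move_arm(commands=[[-1.3,0,-4,0,0,0,20],[0,0,-8,0,0,0,20],[0,0,-6,0,0,0,20],[0,0,-3,0,0,0,20],[0,0,-2,0,0,0,20],[0,0,-2,0,0,0,20],[0,0,-2,0,0,0,20],[0,0,0,0,0,0,20],[0,0,0,0,0,0,20]], squeeze=50)

```text
time_s: 8.2
tcp_pos: [0.5565, -0.0592, 0.0807]
eef_rot: [-180.0, -0.0, 0.7]
contact_force: [1.0, 0.3, -0.0]
gripper_width: 0.0254
```

Emit:
move_arm(commands=[[0,0,-1.5,0,0,0,20],[0,0,-1.5,0,0,0,20],[0,0,-1.5,0,0,0,20],[0,0,0,0,0,0,20],[0,0,0,0,0,0,20]])

```text
time_s: 8.7
tcp_pos: [0.5571, -0.0593, 0.077]
eef_rot: [180.0, -0.1, 0.8]
contact_force: [1.3, -0.2, 6.0]
gripper_width: 0.0256
```

Emit:
move_arm(commands=[[0.3,0,-1,0,0,0,20],[0,0,-1,0,0,0,20],[0,0,-1,0,0,0,20],[0,0,0,0,0,0,20],[0,0,0,0,0,0,20]])

```text
time_s: 9.2
tcp_pos: [0.5576, -0.0593, 0.0746]
eef_rot: [180.0, -0.1, 0.8]
contact_force: [-1.0, -0.3, 11.6]
gripper_width: 0.0255
```

Emit:
move_arm(commands=[[0,0,-1,0,0,0,20],[0,0,-1,0,0,0,20],[0,0,-1,0,0,0,20],[0,0,0,0,0,0,20],[0,0,0,0,0,0,20]])

```text
time_s: 9.7
tcp_pos: [0.5574, -0.0594, 0.0714]
eef_rot: [180.0, -0.1, 0.8]
contact_force: [-1.1, -0.0, 10.3]
gripper_width: 0.0251
```

Emit:
move_arm(commands=[[0,0,-1,0,0,0,20],[0,0,-1,0,0,0,20],[0,0,-1,0,0,0,20],[0,0,0,0,0,0,20],[0,0,0,0,0,0,20]])

```text
time_s: 10.2
tcp_pos: [0.5572, -0.0593, 0.0679]
eef_rot: [180.0, -0.1, 0.7]
contact_force: [0.3, -0.1, 6.4]
gripper_width: 0.0253
```

Emit:
move_arm(commands=[[0,0,-1,0,0,0,20],[0,0,-1,0,0,0,20],[0,0,-1,0,0,0,20],[0,0,-1,0,0,0,20],[0,0,0,0,0,0,20],[0,0,0,0,0,0,20]])

```text
time_s: 10.8
tcp_pos: [0.5568, -0.0592, 0.063]
eef_rot: [-180.0, -0.0, 0.7]
contact_force: [1.6, -1.0, 0.5]
gripper_width: 0.0251
```

Emit:
move_arm(commands=[[0,0,-1,0,0,0,20],[0,0,-1,0,0,0,20],[0,0,0,0,0,0,20],[0,0,0,0,0,0,20]])

```text
time_s: 11.2
tcp_pos: [0.5565, -0.0592, 0.0607]
eef_rot: [-180.0, 0.0, 0.7]
contact_force: [4.6, -0.1, -3.9]
gripper_width: 0.0255
```

Emit:
move_arm(commands=[[0.6,0,-0.5,0,0,0,20],[0,0,-0.5,0,0,0,20],[0,0,0,0,0,0,20],[0,0,0,0,0,0,20]])

```text
time_s: 11.6
tcp_pos: [0.5568, -0.0593, 0.0599]
eef_rot: [180.0, 0.0, 0.7]
contact_force: [2.1, -1.5, -3.8]
gripper_width: 0.0252
```

Emit:
move_arm(commands=[[0.3,0,-0.5,0,0,0,20],[0,0,-0.5,0,0,0,20],[0,0,0,0,0,0,20],[0,0,0,0,0,0,20]])

```text
time_s: 12.0
tcp_pos: [0.557, -0.0593, 0.0596]
eef_rot: [180.0, 0.0, 0.7]
contact_force: [-1.5, 1.3, 5.7]
gripper_width: 0.0253
```

Force is rising steeply (from −4 N to +6 N), so the crown is landing. A little more to seat it.

Emit:
move_arm(commands=[[0,0,-0.5,0,0,0,20],[0,0,-0.3,0,0,0,20],[0,0,0,0,0,0,20],[0,0,0,0,0,0,20]])

```text
time_s: 12.4
tcp_pos: [0.5571, -0.0593, 0.0595]
eef_rot: [180.0, 0.0, 0.7]
contact_force: [-3.6, 1.1, 12.0]
gripper_width: 0.0257
```

Emit:
move_arm(commands=[[-0.2,0,-0.4,0,0,0,20],[0,0,-0.3,0,0,0,20],[0,0,0,0,0,0,20],[0,0,0,0,0,0,20]])

```text
time_s: 12.8
tcp_pos: [0.5571, -0.0593, 0.0594]
eef_rot: [180.0, -0.0, 0.8]
contact_force: [-5.2, 2.4, 17.0]
gripper_width: 0.0254
```

Seated at 17 N. Now unload, open, go up and move to the +y side with the fingers shut.

Emit:
move_arm(commands=[[0.2,0,0.9,0,0,0,20],[0,0,0.9,0,0,0,20],[0,0,0,0,0,0,30],[0,0,0,0,0,0,40],[0,0,0,0,0,0,50],[0,0,0,0,0,0,50],[0,0,5,0,0,0,50],[0,0,15,0,0,0,50],[0,0,20,0,0,0,50],[0,15,5,0,0,0,30],[0,20,0,0,0,0,10],[0,8,0,0,0,0,0],[0,0,0,0,0,0,0],[0,0,0,0,0,0,0]])

```text
time_s: 14.2
tcp_pos: [0.5571, -0.0161, 0.104]
eef_rot: [180.0, 0.0, 0.8]
contact_force: [0.5, 0.5, -1.3]
gripper_width: 0.0094
```

```bash
python3 - <<'E'
from h import *
s=get_state();w=capture("wrist");print(s["tcp_pos"].round(4),s["eef_rot"].round(2),s["contact_force"].round(2),s["gripper_width"])
for P in[(.557,-.0593,.069),(.557,-.0463,.069),(.557,-.0723,.069),(.557,-.143,.057)]:print(proj(w,P,s).round(1))
cv2.imwrite("pics/w6.png",cv2.resize(w["frame"][130:330,180:440],(780,600),interpolation=2))
E
```

```text
[ 0.5571 -0.0161  0.104 ] [1.7999e+02 4.0000e-02 7.6000e-01] [ 0.48  0.51 -1.34] 0.00935403902250137
[341.3 239.4]
[321.4 239.4]
[360.8 239.4]
[446.1 232.8]
```

View pics/w6.png

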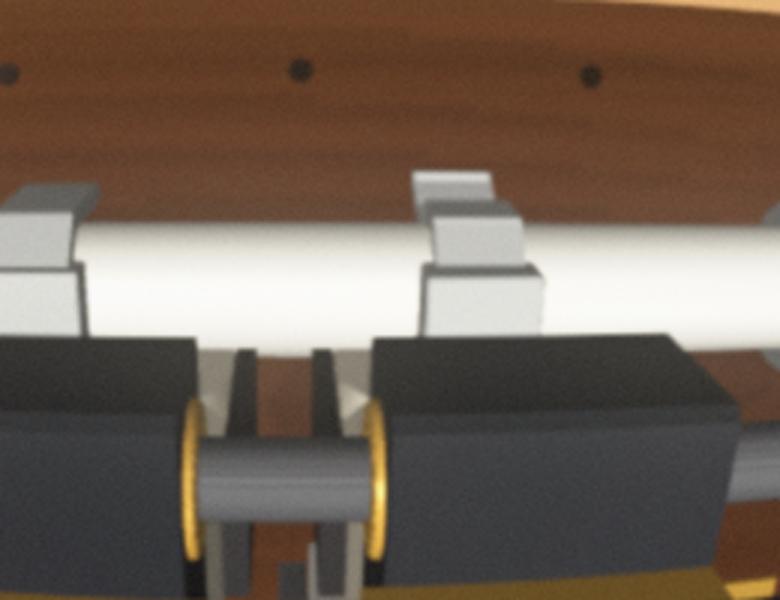

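The strap is on upright. Its crown face is at crop column 424, exactly where I predicted, and it stands as high as the fixed strap. I'll lower the shut fingers behind it and push.

Emit:
move_arm(commands=[[0,0,-10,0,0,0,0],[0,0,-15,0,0,0,0],[0,0,-12,0,0,0,0],[0,0,-5,0,0,0,0],[0,0,-3,0,0,0,0],[0,0,0,0,0,0,0],[0,-2,0,0,0,0,0],[0,-2,0,0,0,0,0],[0,0,0,0,0,0,0]])

```text
time_s: 15.15
tcp_pos: [0.5576, -0.0205, 0.0598]
eef_rot: [-180.0, -0.0, 0.7]
contact_force: [-1.1, -0.4, -0.3]
gripper_width: 0.0008
```

Emit:
move_arm(commands=[[0,-1,0,0,0,0,0],[0,-1,0,0,0,0,0],[0,-1,0,0,0,0,0],[0,-1,0,0,0,0,0],[0,-1,0,0,0,0,0],[0,0,0,0,0,0,0]])

```text
time_s: 15.75
tcp_pos: [0.5573, -0.0254, 0.0593]
eef_rot: [180.0, 0.0, 0.7]
contact_force: [0.6, 0.3, -0.0]
gripper_width: 0.0002
```

Emit:
move_arm(commands=[[0,-1.5,0,0,0,0,0],[0,-1.5,0,0,0,0,0],[0,-1.5,0,0,0,0,0],[0,-1.5,0,0,0,0,0],[0.1,-1,0,0,0,0,0],[0,-1,0,0,0,0,0]])

```text
time_s: 16.35
tcp_pos: [0.5578, -0.0323, 0.0596]
eef_rot: [-179.9, -0.1, 0.7]
contact_force: [-1.3, 8.6, 2.9]
gripper_width: 0.0006
```

Emit:
move_arm(commands=[[0,-1,0,0,0,0,0],[0,-1.5,0,0,0,0,0],[0,-1.5,0,0,0,0,0],[0.1,-1.5,0,0,0,0,0],[0,-1.5,0,0,0,0,0],[0,-1.5,0,0,0,0,0],[0,-1.5,0,0,0,0,0]])

```text
time_s: 17.05
tcp_pos: [0.558, -0.0422, 0.0596]
eef_rot: [-179.9, -0.1, 0.7]
contact_force: [-1.4, 7.4, 2.7]
gripper_width: 0.0007
```

Sliding steadily at about 7.5 N.

Emit:
move_arm(commands=[[0,-2,0,0,0,0,0],[0,-2,0,0,0,0,0],[0,-2,0,0,0,0,0],[0.1,-2,0,0,0,0,0],[0,-2,0,0,0,0,0],[0,-2,0,0,0,0,0],[0,-2,0,0,0,0,0],[0.1,-2,0,0,0,0,0],[0,-2,0,0,0,0,0],[0,-2,0,0,0,0,0],[0,-2,0,0,0,0,0],[0,-2,0,0,0,0,0]])

```text
time_s: 18.25
tcp_pos: [0.5582, -0.0662, 0.0596]
eef_rot: [-179.9, -0.1, 0.7]
contact_force: [-1.3, 7.9, 1.5]
gripper_width: 0.0006
```

```bash
python3 - <<'E'
from h import *
s=get_state();w=capture("wrist");print(s["tcp_pos"].round(4),s["contact_force"].round(2))
for P in[(.558,-.143,.057)]:print(proj(w,P,s).round(1))
cv2.imwrite("pics/w7.png",cv2.resize(w["frame"][130:330,180:440],(780,600),interpolation=2))
E
```

```text
[ 0.5582 -0.0662  0.0596] [-1.32  7.93  1.54]
[408.5 258.9]
```

View pics/w7.png

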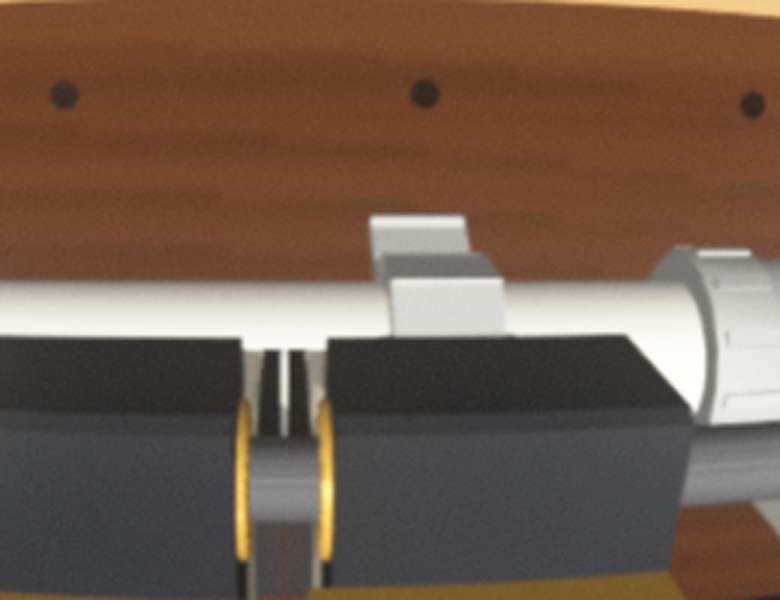

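The strap is upright and sliding, with the adaptor's face at crop column ~705. About 35 mm left: 24 mm at this speed, then slowly.

Emit:
move_arm(commands=[[0,-2,0,0,0,0,0],[0,-2,0,0,0,0,0],[0.1,-2,0,0,0,0,0],[0,-2,0,0,0,0,0],[0,-2,0,0,0,0,0],[0,-2,0,0,0,0,0],[0.1,-2,0,0,0,0,0],[0,-2,0,0,0,0,0],[0,-2,0,0,0,0,0],[0,-2,0,0,0,0,0],[0,-1,0,0,0,0,0]])

```text
time_s: 19.4
tcp_pos: [0.5584, -0.0873, 0.0596]
eef_rot: [-179.9, -0.1, 0.7]
contact_force: [-0.8, 7.7, 2.4]
gripper_width: 0.0004
```

```bash
python3 - <<'E'
from h import *
for i in range(2):
    s=get_state();w=capture("wrist");print(s["tcp_pos"].round(4),s["contact_force"].round(2))
P=onz(w,(180+705/3,0),.057,s)
cv2.imwrite("pics/w8.png",cv2.resize(w["frame"][150:290,240:420],(720,560),interpolation=2))
E
```

```text
[ 0.5584 -0.0873  0.0596] [-0.78  7.66  2.37]
[ 0.5584 -0.0875  0.0596] [-1.07  5.64  2.39]
```

View pics/w8.png

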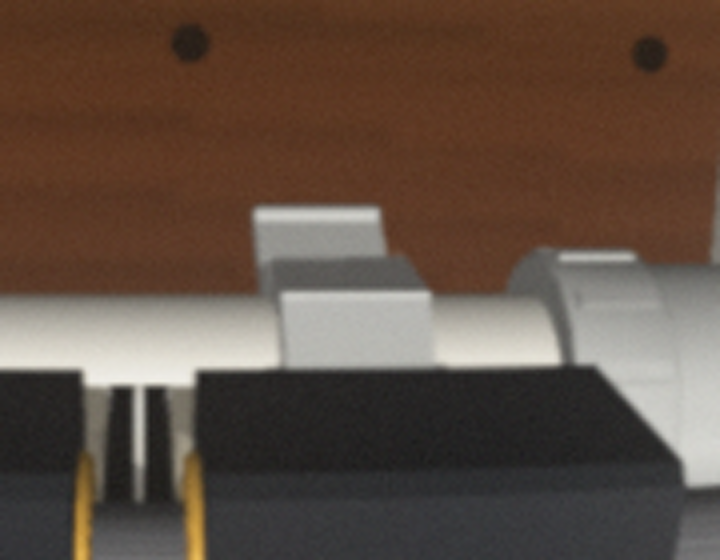

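The gap from arm to adaptor is about 17 mm (columns 432 to 560), so the crown has about 14 mm to go.

Emit:
move_arm(commands=[[0,-1,0,0,0,0,0],[0,-1,0,0,0,0,0],[0,-1,0,0,0,0,0],[0,-1,0,0,0,0,0],[0.1,-1,0,0,0,0,0],[0,-1,0,0,0,0,0],[0,-1,0,0,0,0,0],[0,-1,0,0,0,0,0]])

```text
time_s: 20.3
tcp_pos: [0.5585, -0.0952, 0.0596]
eef_rot: [-179.9, -0.1, 0.7]
contact_force: [-1.6, 7.0, 2.4]
gripper_width: 0.0001
```

Emit:
move_arm(commands=[[0,-0.6,0,0,0,0,0],[0,-0.6,0,0,0,0,0],[0,-0.6,0,0,0,0,0],[0,-0.6,0,0,0,0,0],[0,-0.6,0,0,0,0,0]])

```text
time_s: 20.8
tcp_pos: [0.5585, -0.0982, 0.0596]
eef_rot: [-179.9, -0.1, 0.7]
contact_force: [0.1, 6.6, 1.6]
gripper_width: 0.0001
```

Emit:
move_arm(commands=[[0,-0.5,0,0,0,0,0],[0,-0.5,0,0,0,0,0],[0,-0.5,0,0,0,0,0]])

```text
time_s: 21.1
tcp_pos: [0.5585, -0.0998, 0.0596]
eef_rot: [-179.9, -0.1, 0.7]
contact_force: [-0.2, 7.2, 2.0]
gripper_width: 0.0002
```

Emit:
move_arm(commands=[[0,-0.4,0,0,0,0,0],[0,-0.4,0,0,0,0,0],[0,-0.4,0,0,0,0,0]])

```text
time_s: 21.4
tcp_pos: [0.5585, -0.101, 0.0596]
eef_rot: [-179.9, -0.1, 0.7]
contact_force: [-0.3, 7.5, 2.2]
gripper_width: 0.0002
```

Emit:
move_arm(commands=[[0,-0.4,0,0,0,0,0],[0,-0.4,0,0,0,0,0],[0,-0.4,0,0,0,0,0]])

```text
time_s: 21.7
tcp_pos: [0.5585, -0.1022, 0.0596]
eef_rot: [-179.9, -0.1, 0.7]
contact_force: [-0.1, 7.1, 1.8]
gripper_width: 0.0005
```

Emit:
move_arm(commands=[[0,-0.4,0,0,0,0,0],[0,-0.4,0,0,0,0,0],[0,-0.4,0,0,0,0,0]])

```text
time_s: 22.0
tcp_pos: [0.5585, -0.1034, 0.0596]
eef_rot: [-179.9, -0.1, 0.7]
contact_force: [-0.6, 6.8, 1.1]
gripper_width: 0.0008
```

Emit:
move_arm(commands=[[0,-0.4,0,0,0,0,0],[0,-0.4,0,0,0,0,0],[0,-0.4,0,0,0,0,0]])

```text
time_s: 22.3
tcp_pos: [0.5585, -0.1046, 0.0596]
eef_rot: [-179.9, -0.1, 0.7]
contact_force: [0.3, 7.3, 2.2]
gripper_width: 0.0005
```

Emit:
move_arm(commands=[[0,-0.4,0,0,0,0,0],[0,-0.4,0,0,0,0,0],[0,-0.4,0,0,0,0,0]])

```text
time_s: 22.6
tcp_pos: [0.5586, -0.1049, 0.0596]
eef_rot: [-179.9, -0.1, 0.7]
contact_force: [-2.0, 15.0, 4.2]
gripper_width: 0.0007
```

The force jumped from 7 to 15 N at the wrist and the motion stopped, so it's butted, with about 8 N net of sliding friction on the adaptor. Backing off straight away.

Emit:
move_arm(commands=[[0,1.5,0,0,0,0,0],[0,4,0,0,0,0,0],[0,8,0,0,0,0,0],[0,8,5,0,0,0,0],[0,3,20,0,0,0,0],[0,0,35,0,0,0,0],[-10,0,35,0,0,0,0],[-30,0,20,0,0,0,0],[-30,0,0,0,0,0,0],[0,0,0,0,0,0,0],[0,0,0,0,0,0,0]])

```text
time_s: 23.7
tcp_pos: [0.488, -0.082, 0.1752]
eef_rot: [-180.0, -0.1, 0.8]
contact_force: [-0.1, -0.7, -0.2]
gripper_width: 0.0006
```

```bash
python3 - <<'E'
from h import *
s=get_state();w=capture("wrist");print(s["tcp_pos"].round(4),s["contact_force"].round(2),s["time_s"])
p=proj(w,(.5585,-.135,.055),s);print(p)
x,y=int(p[0]-90),int(p[1]-70)
cv2.imwrite("pics/w9.png",cv2.resize(w["frame"][max(y,0):y+140,x:x+180],None,fx=4,fy=4,interpolation=2))
E
```

```text
[ 0.488  -0.082   0.1752] [-0.07 -0.69 -0.16] 23.7
[336.95725667 126.60166579]
```

View pics/w9.png

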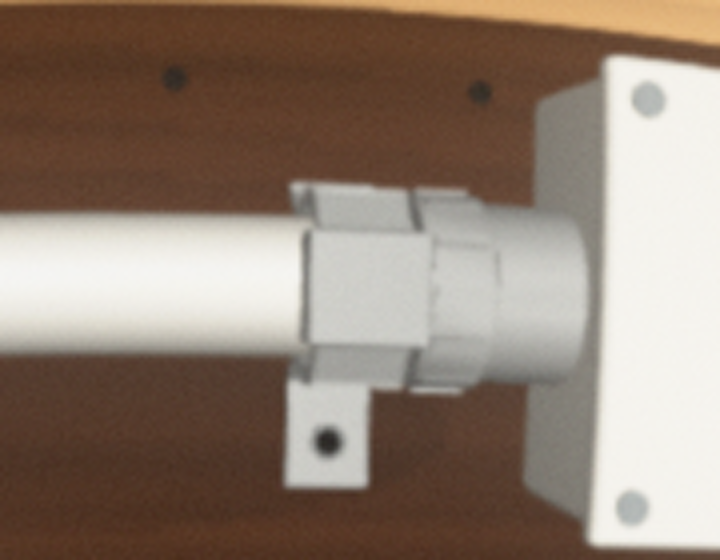

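The crown (columns 305–432) is flush against the adaptor nut. The strap is square on the conduit, with its ear on the breaker side (hole at 328,442). The arm is clear, so I'm handing in.

```bash
python3 -c "
from plant import *
print(close_job())"
```

```text
the job is handed in; nothing more can be done
None
```

The right strap (the smaller one-hole one) is snapped on the conduit and butted against the adaptor's end face, with its screw ear on the breaker side. I handed the job in at about 24 s of the 64 s allowed.

- **Pressing on:** I held it by the crown block and pressed it down near the middle of the bare stretch. The force rose to about 12 N, fell away to −4 N as the arms sprang in, then climbed steeply as the crown landed. I stopped at 17 N.
- **Sliding:** I let go and pushed it along with the shut fingers, which took a steady 7–8 N.
- **Butting:** the wrist force then jumped to 15.0 N and the strap stopped. About 7 N of that was sliding friction, so roughly 8 N reached the adaptor. The wrist reading itself was right at the 15 N limit. I read forces only at the end of each move, so a brief peak in between could have been higher.
- **Last checks:** the final wrist picture shows the crown flush against the adaptor and the strap square on the conduit. The arm was clear of everything, with wrist forces near zero. I had no reading of the arm joints, so "fully home" rests on the force pattern, the height and the pictures.
- **Other things on the bench:** I did not touch them on purpose, but took no final overview picture to confirm it.
- **Pictures:** I viewed 12, two over the budget of 10.

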